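# Fit the slotted cover plate to the drive module

## Task

The long slotted cover plate lies on the flat slab, too thin to pick up there: slide it across the slab until one end sticks out over an edge, then grip that end by its two long sides and lift the plate clear. Lower it onto the drive module's seat so that it lies flat between the two lips with its ends sticking out equally, and let go only once it is down. Leave the short plate without slots where it is.

Things in the scene. Friction and masses are not known exactly. Their poses are not given: they have to be found in the camera images.
- cover_plate: The part to fit: thin loose dark steel plate, 120 (x) x 46 (y) x 3 mm, 35 to 70 g; origin at the centre of its underside. Two slots along x, each 64 x 8 mm, 10 mm either side of the middle line; 12 mm bar between; ends solid for 28 mm. Ends and faces alike. Pressed down with fingertips (about 8 to 25 N) it follows them across the slab, which is smooth.
- end_a (a point): Middle of the cover plate's end at its +x, at underside height, 60 mm from the plate's origin.
- end_b (a point): Middle of the cover plate's end at its -x, at underside height, 60 mm from the plate's origin.
- short_plate: Bystander: thin loose plate without slots, 75 x 46 x 3 mm, same material, lying on the slab beside the cover plate. Origin at the centre of its underside. Must stay.
- slab: Fixed flat pale smooth slab, 200 mm (its x) x 240 mm (y) x 40 mm high, sharp edges; origin at the centre of its underside, so its top is 40 mm above. Its -x edge faces the robot and the space before that edge is clear down to the table. It stands on the left or the right.
- drive_module: Fixed grey plastic module, a blue motor out of each side; origin at the centre of its underside. Foot 150 (x) x 104 (y) x 20 mm high; central block 56 (x) x 69 (y) mm rising to the seat at 60 mm, a lip along each y side. Motors (31 mm across, along y, axis 38 mm high, ends 83 mm from the centre) lie below the seat. Beyond the block's x ends the space above the foot is free for fingers.
- seat (a point): Centre of the module's flat seat, 60 mm above the table; axes as the module. 56 mm along x, open at both x ends; along its y sides stand lips 5 mm high, 51 mm apart. The cover plate belongs here with its long axis along x, each end sticking out 32 mm beyond the block.
Things that resemble listed ones, but are neither listed nor needed, are in the scene too. Leave any yellow look-alike of the cover_plate alone. Of the things that look like the drive_module, the larger one is meant.

How it is judged:
By the outcome, as a careful person would: the job done as asked, in the order asked, and still so for the second after the job is handed in, with the robot touching nothing.
It also fails if it takes over 58 s, if anything falls off the work surface, if the arm or the gripper's body presses on something with over 40 N, if the wrist force passes 120 N, or if a joint passes its speed limit or range.

## Robot

A 6-joint arm with a two-finger parallel gripper is mounted at the origin on the work surface. World frame = base frame: x ahead of the robot, y to its left, z up, the work surface at z = 0. Lengths are in m, angles in rad, forces in N, time in s.
With the tool pointing down it reaches from about 0.225 to 0.875 m from the base axis. Payload 3.4 kg.
Tool frame: the origin (TCP) lies between the finger pads; the fingertips stand 14 mm ahead of it and the grasp point (between the pads) lies 5 mm behind it; z points along the fingers, y is the direction in which the jaws open and shut (so a half turn about z gives the same grasp; the last joint's range is limited). The gripper opens to 85 mm and grips with 20 to 120 N. Pads are 22 mm wide; open, the fingers measure 114 mm over their backs; the gripper's body (76 mm by 85 mm) begins 54 mm behind the grasp point. The pads swing forward as they close: fully open they stand 13 mm farther back than shut.
Start: joints at [-0.121, 0.276, 1.505, -0, 1.361, -0.121], TCP at [0.575, -0, 0.245] pointing down, gripper open.
Joint ranges: [-2.89, 2.89], [-0.75, 2.08], [0.22, 2.7], [-1.18, 4.32], [0.11, 2.71], [-2.7, 2.7]. Speed limits (rad/s): [2.57, 2.57, 3.14, 3.14, 3.14, 3.14].

## Interface

Orientations are given as a unit quaternion [w, x, y, z].
In Python, from rig import manip, get_image, job gives the robot as it stands. The module is installed in compiled form; this text tells all that it offers.
- The arm moves only by the tool step_arm, never from a script. Its argument "moves" is one flat list of numbers, 5 for each row, row after row: the shift along the tool's x, y, z as a fraction of full scale, then the turn about the tool's z as a fraction of full scale, then the gripper's target within -1 to 1 (shut at 1, half-way at 0, fully open at -1). In form: [dx, dy, dz, twist, hand, dx, dy, dz, twist, hand, ...]. A call has 1 to 5 rows; each row is the pose to reach, as a shift and turn from the pose commanded when the call began, along the tool's axes at that moment, turning the shorter way round; what a row does not reach only later rows make up. Full scale, the value 1, is 500 mm for a shift and pi rad for a turn. A row lasts 1/10 s, in which the tool goes at most 50 mm and 8.59 degrees, less where a joint would pass 70% of its speed; a pose out of reach is approached as far as the arm can. A call with a number of a shift or a turn outside -1 to 1 is refused whole. A call with a gripper value outside its range is refused whole. The fingers move at their own pace and stop on an object; "force" is the grip in N (left out, the last holds). Time passes only in rows, so rows that repeat a pose let the fingers close. It gives the time, the measured TCP pose, the force and the opening at its end, in the units of the state.
- manip.get_state(): the state, without advancing time (a new reading comes with each control period).
- get_image(name): name is "scene" or "side" or "wrist"; returns a dict with "frame" (420x560x3 uint8, blue, green, red), "fx", "fy", "cx", "cy" (pixels), "rvec" (rotation vector, rad) and "tvec" (3), from world to camera coordinates, as OpenCV has them; the wrist camera has in their place "T_tool_cam" (4x4, takes a point from camera to tool coordinates, whose origin is the TCP and whose axes are the flange's). Camera axes: x right, y down, z forward; pixel columns grow to the right and rows downward; lengths in m; the calibration is good to about 2 mm. A picture is of the moment at which its call begins: read the wrist's pose just before it. There is no depth.
- job.sign_off(): hands the job in, once; it reports no verdict.
The state is a dict: "clock": time; "qpos": joint angles; "qd": joint speeds; "effort": joint torques, N m; "position": TCP position; "ee_rot": TCP orientation; "contact_force": force on the tool from outside, world axes, zero at the start; "moment": the same for the moment, N m; "width": finger opening in m.
Only numpy, scipy, OpenCV 4.12 (cv2) and the standard library are available. Lean on these libraries where they do the work, as an engineer would, in place of code of your own. Each camera call takes 0.05 s, during which the arm holds its last target. There are 200 camera calls.

## Working session

There is one attempt and no reset: what is moved stays moved. The work goes in short steps, Python scripts to look and compute and a tool call to move; the robot and the scene stay as the last step left them, time stands still between calls to the robot, and variables do not carry over. Pictures are saved under pics/ and viewed, about 8 in all and at most 12, crops included, and the job is handed in when it is done.

Besides the shell and the picture viewer there is one more tool, called by a JSON object that holds its "api" and its "payload", one argument or row to a line. step_arm: Moves the arm, as the interface text tells. Its arguments: {"type":"object","properties":{"moves":{"type":"array","items":{"type":"number","minimum":-1,"maximum":1}},"force":{"type":"number"}},"required":["moves"]}

```bash
mkdir -p pics; cat > h.py <<'E'
import numpy as np, cv2
from scipy.spatial.transform import Rotation as R
from rig import manip, get_image, job
def rot(q): return R.from_quat([q[1],q[2],q[3],q[0]]).as_matrix()
def cam(name):
    s=manip.get_state(); d=get_image(name)
    if name=="wrist":
        T=np.eye(4); T[:3,:3]=rot(s["ee_rot"]); T[:3,3]=s["position"]
        W=T@np.array(d["T_tool_cam"])
    else:
        W=np.eye(4); r=cv2.Rodrigues(np.array(d["rvec"],float))[0]
        W[:3,:3]=r.T; W[:3,3]=-r.T@np.array(d["tvec"],float).ravel()
    return d,W
def ray(d,W,uv,z):
    uv=np.atleast_2d(np.array(uv,float))
    v=np.c_[(uv[:,0]-d["cx"])/d["fx"],(uv[:,1]-d["cy"])/d["fy"],np.ones(len(uv))]@W[:3,:3].T
    o=W[:3,3]; return o+v*((z-o[2])/v[:,2])[:,None]
def proj(d,W,P):
    c=(np.atleast_2d(P)-W[:3,3])@W[:3,:3]
    return np.c_[c[:,0]/c[:,2]*d["fx"]+d["cx"],c[:,1]/c[:,2]*d["fy"]+d["cy"]]
E
python3 - <<'E'
from h import *
import pickle
for n in ("scene","side","wrist"):
    d,W=cam(n); cv2.imwrite(f"pics/{n}0.png",d["frame"]); pickle.dump((d,W),open(f"{n}0.pkl","wb"))
    print(n,W[:3,3].round(3),W[:3,2].round(2),d["fx"])
s=manip.get_state();print(s)
E
```

```text
scene [ 1.08  -0.576  0.644] [-0.59  0.53 -0.6 ] 401.5868391937747
side [0.415 0.635 0.791] [ 0.09 -0.7  -0.71] 461.90206942989096
wrist [0.575 0.084 0.374] [-0.   -0.32 -0.95] 321.31872767158853
{'clock': 0.15, 'qpos': array([-1.20998612e-01,  2.76468462e-01,  1.50581292e+00,  8.71064223e-07,
        1.36070455e+00, -1.21012429e-01]), 'qd': array([-1.84134950e-04, -1.22514845e-03, -1.86493334e-03, -3.98998897e-05,
       -6.80507510e-04, -1.50991622e-03]), 'effort': array([ 9.65923646e-04, -4.17143512e+01, -2.46032345e+01, -1.26433165e-04,
        7.58384820e-03, -3.43765259e-05]), 'position': array([5.74640028e-01, 3.94796642e-05, 2.44639449e-01]), 'ee_rot': array([-5.48718636e-04,  7.07101789e-01,  7.07111430e-01, -4.29197664e-04]), 'contact_force': array([ 0.05631321, -0.51158553,  0.50370939]), 'moment': array([ 0.04995067, -0.01970567, -0.0431546 ]), 'width': 0.08525465646312703}
```

View pics/scene0.png

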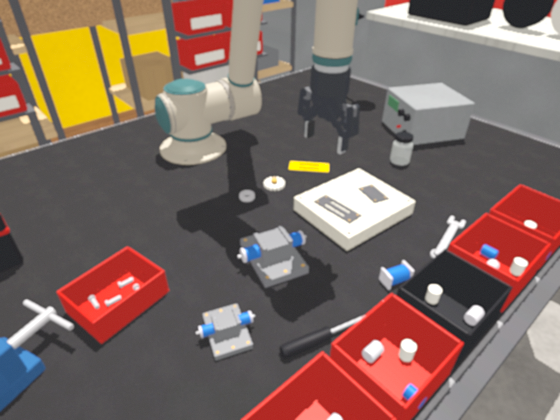

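View pics/side0.png

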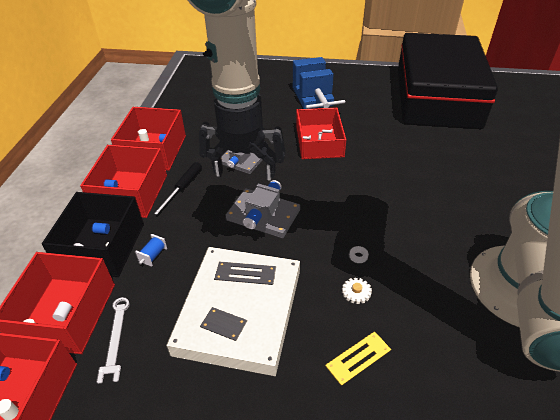

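The side view shows the pale slab near (235,310), with the slotted plate at (245,273) and the short plate at (225,322). The larger module is at (263,208), and its smaller look-alike is behind it at (240,160). The robot is to the right (−x). Next I measure.

```bash
python3 - <<'E'
from h import *
import pickle
d,W=pickle.load(open("side0.pkl","rb")); f=d["frame"]; g=cv2.cvtColor(f,cv2.COLOR_BGR2GRAY)
m=np.zeros_like(g); m[240:380,160:305]=255
br=((g>130)&(m>0)).astype(np.uint8)
cs,_=cv2.findContours(br,cv2.RETR_EXTERNAL,cv2.CHAIN_APPROX_NONE); c=max(cs,key=cv2.contourArea)
ap=cv2.approxPolyDP(c,6,True)[:,0]; print("slab px",ap.tolist()); print(ray(d,W,ap,0.04).round(4))
fill=np.zeros_like(g); cv2.drawContours(fill,[c],-1,255,-1)
fill=cv2.erode(fill,np.ones((5,5)))
dk=cv2.morphologyEx(((g<120)&(fill>0)).astype(np.uint8),cv2.MORPH_CLOSE,np.ones((1,1)))
cs,_=cv2.findContours(dk,cv2.RETR_EXTERNAL,cv2.CHAIN_APPROX_NONE)
for c in cs:
    if cv2.contourArea(c)<200: continue
    P=ray(d,W,c[:,0],0.043)[:,:2]
    print("plate",c.mean(0),cv2.minAreaRect((P*1000).astype(np.float32)))
cv2.imwrite("pics/s1.png",cv2.resize(f[140:380,160:320],None,fx=2.5,fy=2.5,interpolation=cv2.INTER_CUBIC))
# module in scene view: ditto crop
d2,W2=pickle.load(open("scene0.pkl","rb"));
a=cv2.resize(f[170:250,215:315],(500,400),interpolation=cv2.INTER_CUBIC)
b=cv2.resize(d2["frame"][215:295,225:325],(500,400),interpolation=cv2.INTER_CUBIC)
w=pickle.load(open("wrist0.pkl","rb"))[0]["frame"]
cv2.imwrite("pics/mod.png",np.hstack([a[:,:],b])[:, :800] if 0 else cv2.resize(np.hstack([a,b]),(800,320)))
E
```

```text
slab px [[208, 247], [166, 345], [170, 354], [275, 375], [299, 261]]
[[0.6659 0.0065 0.04  ]
 [0.6844 0.2432 0.04  ]
 [0.672  0.2594 0.04  ]
 [0.4821 0.2755 0.04  ]
 [0.4674 0.0216 0.04  ]]
plate [[223.36111111 323.50925926]] ((591.8402099609375, 188.43145751953125), (46.84512710571289, 74.7070541381836), 74.19532012939453)
plate [[245.1409396  272.87248322]] ((573.8118286132812, 67.34970092773438), (119.0041732788086, 47.092742919921875), 0.8107811808586121)
```

View pics/wrist0.png

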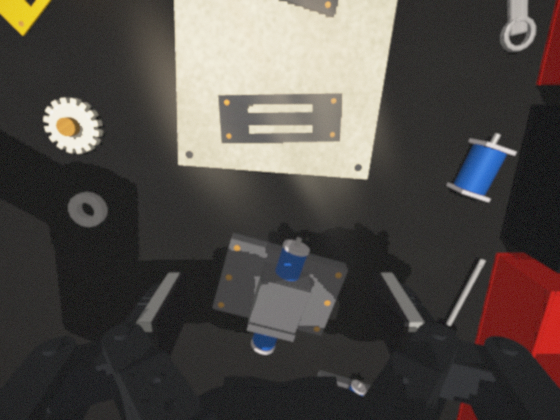

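View pics/mod.png

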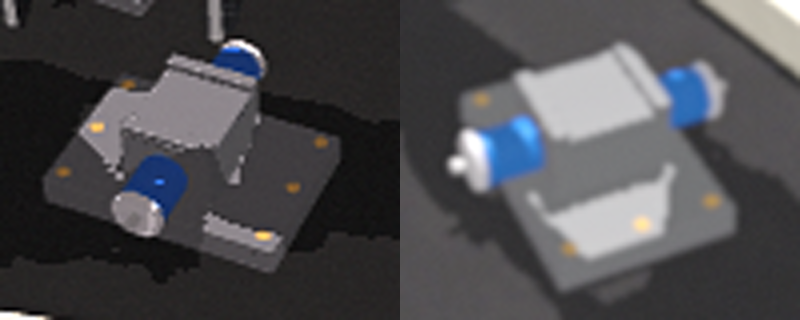

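The wrist view has image up = +y and right = +x. It shows the plate with corners about (220,95)–(341,142), and the module's foot corners at (235,234), (348,264), (323,334) and (214,310).

```bash
python3 - <<'E'
from h import *
import pickle
d,W=pickle.load(open("wrist0.pkl","rb"))
def mm(n,px,z):
    P=ray(d,W,px,z)[:,:2]*1000; print(n,P.round(0).tolist(),cv2.minAreaRect(P.astype(np.float32)),P.mean(0))
mm("plate",[(220,96),(341,94),(340,142),(221,143)],.043)
mm("foot",[(235,234),(348,264),(323,334),(214,310)],.02)
print("slab near edge",ray(d,W,[(175,5),(178,165),(369,179)],.04).round(4))
d,W=pickle.load(open("side0.pkl","rb"))
mm("foot side",[(226,216),(300,206),(284,231.5)],.02)
E
```

```text
plate [[516.0, 90.0], [633.0, 91.0], [635.0, 45.0], [514.0, 45.0]] ((574.3658447265625, 67.88970947265625), (120.65913391113281, 45.75534439086914), 0.4241819679737091) [574.53522937  67.68741914]
foot [[520.0, -65.0], [658.0, -105.0], [631.0, -209.0], [488.0, -172.0]] ((573.82666015625, -136.73486328125), (111.37406921386719, 147.81520080566406), 75.25358581542969) [ 574.28305466 -137.81262321]
slab near edge [[0.4794 0.167  0.04  ]
 [0.4673 0.0215 0.04  ]
 [0.6684 0.0064 0.04  ]]
foot side [[654.0, -110.0], [484.0, -164.0], [512.0, -77.0]] ((557.5108032226562, -101.3260498046875), (178.2589569091797, 75.05200958251953), 17.811805725097656) [ 549.91086141 -116.9062912 ]
```

{"api": "step_arm", "payload": {
  "moves": [0,0,0,0.5,1,0,0,0,0.5,1,0,0,0,0.5,1,0,0,0,0.5,1,0,0,0,0.5,1],
  "force": 40
}}

```text
clock: 0.65
position: [0.5748, 0.0, 0.245]
ee_rot: [-0.0, 0.918, 0.396, -0.0]
contact_force: [-0.1, -0.6, 0.5]
width: 0.0121
```

{"api": "step_arm", "payload": {
  "moves": [0.08,-0.015,0.1,0.26,1,0.159,-0.029,0.2,0.26,1,0.159,-0.029,0.2,0.26,1,0.159,-0.029,0.2,0.26,1,0.159,-0.029,0.2,0.26,1]
}}

```text
clock: 1.15
position: [0.6179, 0.0688, 0.1433]
ee_rot: [-0.0, 0.999, 0.033, -0.002]
contact_force: [0.5, 0.0, -0.1]
width: 0.0001
```

{"api": "step_arm", "payload": {
  "moves": [0,0,0,0.022,1,0,0,0,0.022,1]
}}

```text
clock: 1.35
position: [0.6184, 0.0681, 0.1448]
ee_rot: [0.0, 1.0, 0.001, -0.0]
contact_force: [0.0, -0.3, -0.2]
width: 0.0002
```

{"api": "step_arm", "payload": {
  "moves": [0,0,0.08,0,1,0,0,0.13,0,1,0,0,0.16,0,1,0,0,0.16,0,1]
}}

```text
clock: 1.75
position: [0.6165, 0.068, 0.0627]
ee_rot: [0.0, 1.0, 0.001, -0.003]
contact_force: [-0.7, 0.4, -0.3]
width: 0.0001
```

```bash
python3 - <<'E'
from h import *
d,W=cam("side"); f=d["frame"]
cv2.imwrite("pics/a.png",cv2.resize(f[180:380,150:330],None,fx=3,fy=3,interpolation=cv2.INTER_CUBIC))
E
```

```text
(no output)
```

View pics/a.png

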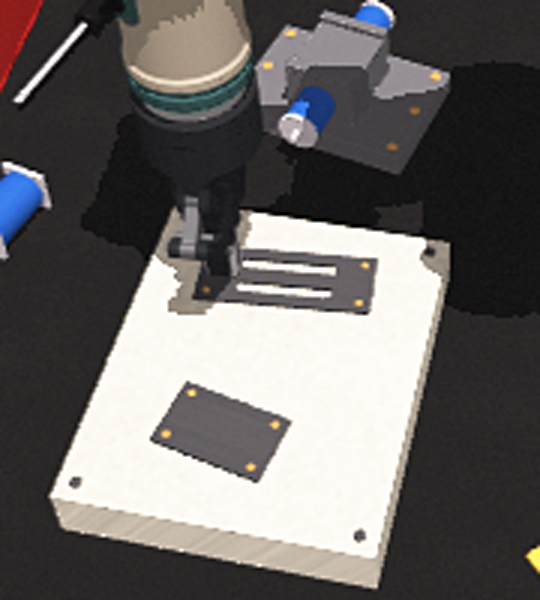

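The closed fingers stand over the plate's far solid end (crop ≈(220,280)), as planned. Next I press gently.

{"api": "step_arm", "payload": {
  "moves": [0,0,0.006,0,1,0,0,0.01,0,1,0,0,0.012,0,1]
}}

```text
clock: 2.1
position: [0.6191, 0.068, 0.0601]
ee_rot: [0.0, 1.0, 0.001, 0.001]
contact_force: [-0.9, 0.7, -0.5]
width: 0.0
```

{"api": "step_arm", "payload": {
  "moves": [0,0,0.004,0,1,0,0,0.007,0,1,0,0,0.007,0,1]
}}

```text
clock: 2.4
position: [0.6189, 0.0681, 0.0571]
ee_rot: [0.0, 1.0, 0.001, 0.001]
contact_force: [-1.3, 0.9, 4.8]
width: 0.0001
```

{"api": "step_arm", "payload": {
  "moves": [0,0,0.001,0,1,0,0,0.002,0,1,0,0,0.002,0,1]
}}

```text
clock: 2.7
position: [0.619, 0.0681, 0.0571]
ee_rot: [0.0, 1.0, 0.001, 0.001]
contact_force: [-2.2, -0.4, 10.4]
width: -0.0001
```

{"api": "step_arm", "payload": {
  "moves": [-0.004,0,0.001,0,1,-0.012,0,0.002,0,1,-0.024,0,0.002,0,1,-0.036,0,0.002,0,1,-0.05,0,0.002,0,1]
}}

```text
clock: 3.2
position: [0.5984, 0.0679, 0.057]
ee_rot: [0.0, 1.0, 0.001, 0.006]
contact_force: [3.4, -0.6, 9.9]
width: 0.0002
```

{"api": "step_arm", "payload": {
  "moves": [-0.012,0,0.001,0,1,-0.024,0,0.001,0,1,-0.036,0,0.001,0,1,-0.048,0,0.001,0,1,-0.06,0,0.001,0,1]
}}

```text
clock: 3.7
position: [0.5694, 0.0679, 0.057]
ee_rot: [0.0, 1.0, 0.001, 0.007]
contact_force: [4.7, -0.6, 11.9]
width: -0.0001
```

```bash
cat > plate.py <<'E'
from h import *
def run(z=.043,name=None):
    d,W=cam("side"); f=d["frame"]
    if name: cv2.imwrite(name,cv2.resize(f[180:380,150:350],None,fx=3,fy=3,interpolation=cv2.INTER_CUBIC))
    print(manip.get_state()["position"].round(4))
run(name="pics/b.png")
E
python3 plate.py
```

```text
[0.5682 0.0679 0.057 ]
```

View pics/b.png

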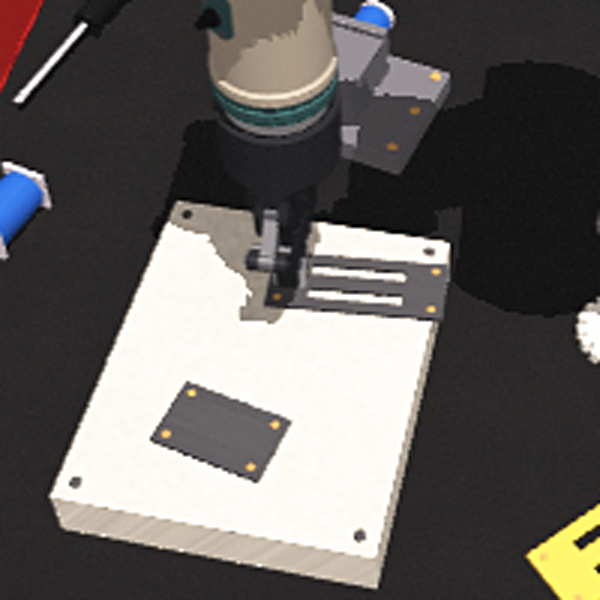

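The plate follows the fingertips, and its near end is just at the edge (crop (445,290)). I continue by 45 mm.

{"api": "step_arm", "payload": {
  "moves": [-0.018,0,0.001,0,1,-0.036,0,0.001,0,1,-0.054,0,0.001,0,1,-0.072,0,0.001,0,1,-0.088,0,0.001,0,1]
}}

```text
clock: 4.25
position: [0.5266, 0.0678, 0.057]
ee_rot: [0.0, 1.0, 0.001, 0.008]
contact_force: [4.9, -0.6, 14.5]
width: 0.0
```

{"api": "step_arm", "payload": {
  "moves": [0,0,-0.005,0,1,0,0,-0.04,0,1,0,0,-0.1,0,0,0,0,-0.18,0,-1,0,0,-0.24,0,-1]
}}

```text
clock: 4.75
position: [0.5199, 0.0679, 0.1748]
ee_rot: [0.0, 1.0, 0.001, 0.001]
contact_force: [1.1, -0.1, -0.5]
width: 0.0433
```

{"api": "step_arm", "payload": {
  "moves": [-0.09,0,0,0,-1,-0.18,0,0,0,-1,-0.18,0,0,0,-1,-0.18,0,0,0,-1]
}}

```text
clock: 5.15
position: [0.4287, 0.0678, 0.173]
ee_rot: [0.0, 1.0, 0.001, 0.0]
contact_force: [0.2, 0.6, -0.1]
width: 0.0852
```

```bash
python3 - <<'E'
from h import *
import pickle
d,W=cam("wrist"); cv2.imwrite("pics/c.png",d["frame"]); pickle.dump((d,W),open("c.pkl","wb")); print(W.round(2))
d,W=cam("side"); f=d["frame"]; cv2.imwrite("pics/c2.png",f)
pickle.dump((d,W),open("c2.pkl","wb"))
E
```

```text
[[ 0.   -0.95 -0.32  0.51]
 [-1.   -0.    0.    0.07]
 [-0.    0.32 -0.95  0.3 ]
 [ 0.    0.    0.    1.  ]]
```

View pics/c.png

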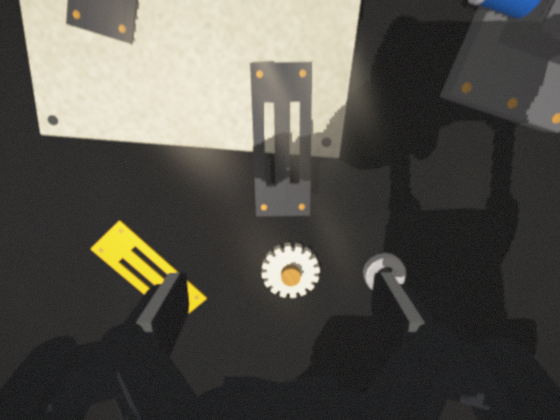

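The plate sticks out past the slab edge (edge at row ~153, plate end at row 216, columns 257–310). A gear lies at (291,271) and a washer at (384,270). I check their positions against the fingers.

```bash
python3 - <<'E'
from h import *
import pickle
d,W=pickle.load(open("c.pkl","rb"))
print("plate end/far",ray(d,W,[(257,216),(311,216),(250,62),(312,62)],.043).round(4))
print("edge",ray(d,W,[(40,134),(341,158)],.04).round(4))
print("gear",ray(d,W,[(261,271),(291,242),(320,271)],.0).round(3), ray(d,W,[(291,252),(363,262),(384,253),(405,270)],.01).round(3))
E
```

```text
plate end/far [[0.4181 0.0893 0.043 ]
 [0.4181 0.043  0.043 ]
 [0.5386 0.0918 0.043 ]
 [0.5386 0.0461 0.043 ]]
edge [[0.4863 0.2612 0.04  ]
 [0.4674 0.0198 0.04  ]]
gear [[0.341 0.09  0.   ]
 [0.374 0.058 0.   ]
 [0.341 0.027 0.   ]] [[ 0.368  0.058  0.01 ]
 [ 0.357 -0.015  0.01 ]
 [ 0.367 -0.035  0.01 ]
 [ 0.348 -0.058  0.01 ]]
```

{"api": "step_arm", "payload": {
  "moves": [0.011,0.002,0.05,-0.006,-1,0.011,0.002,0.12,-0.006,-1,0.011,0.002,0.18,-0.006,-1,0.011,0.002,0.24,-0.006,-1,0.011,0.002,0.24,-0.006,-1]
}}

```text
clock: 5.75
position: [0.4335, 0.0666, 0.0496]
ee_rot: [-0.0, 1.0, 0.01, -0.004]
contact_force: [-0.5, 0.2, -0.5]
width: 0.0853
```

```bash
python3 - <<'E'
from h import *
d,W=cam("wrist"); a=d["frame"]
d2,W2=cam("side"); b=d2["frame"][180:390,210:400]
cv2.imwrite("pics/d.png",np.hstack([cv2.resize(a,(480,360)),cv2.resize(b,(320,360))]))
s=manip.get_state();print(s["position"],s["width"])
E
```

```text
[0.43614932 0.06666331 0.05265135] 0.08500733517444489
```

View pics/d.png

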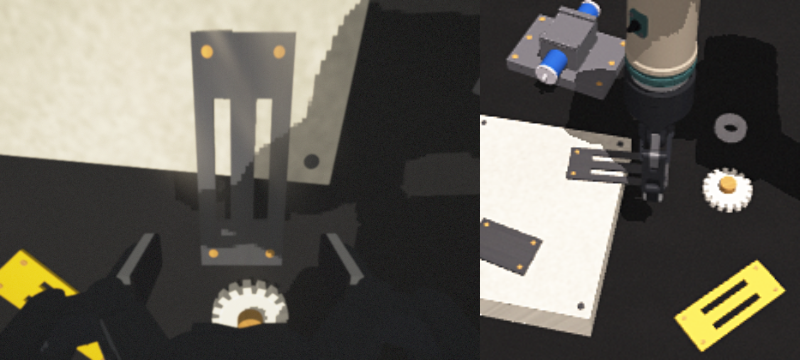

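The plate end (≈(241,263)) is centred between the open pads (columns 150–335). I lower the last bit and close gently.

{"api": "step_arm", "payload": {
  "moves": [-0.004,0,0.018,0,-1,-0.004,0,0.035,0,-1,-0.004,0,0.035,0,-1]
}}

```text
clock: 6.15
position: [0.4327, 0.0667, 0.035]
ee_rot: [-0.0, 1.0, 0.01, -0.0]
contact_force: [-0.4, -0.7, -0.1]
width: 0.0852
```

{"api": "step_arm", "payload": {
  "moves": [0,0,0,0,0,0,0,0,0,1,0,0,0,0,1,0,0,0,0,1,0,0,0,0,1],
  "force": 45
}}

```text
clock: 6.65
position: [0.4334, 0.0667, 0.0356]
ee_rot: [-0.0, 1.0, 0.01, 0.0]
contact_force: [-0.2, 0.9, 1.2]
width: 0.0438
```

{"api": "step_arm", "payload": {
  "moves": [0,0,-0.01,0,1,0,0,-0.025,0,1,0,0,-0.04,0,1,0,0,-0.05,0,1]
}}

```text
clock: 7.05
position: [0.4336, 0.0667, 0.0613]
ee_rot: [0.0, 1.0, 0.01, 0.001]
contact_force: [0.0, 0.3, 0.2]
width: 0.0444
```

```bash
python3 - <<'E'
from h import *
d,W=cam("wrist"); a=d["frame"]
d2,W2=cam("side"); b=d2["frame"][180:340,230:390]
cv2.imwrite("pics/e.png",np.hstack([cv2.resize(a,(480,360)),cv2.resize(b,(320,360))]))
s=manip.get_state();print(s["position"],s["width"],s["contact_force"],s["ee_rot"])
E
```

```text
[0.43386597 0.06669494 0.06130677] 0.04400190803588434 [-0.64945586 -0.6004357  -0.54483751] [2.44830271e-05 9.99946602e-01 1.02699535e-02 1.14923819e-03]
```

View pics/e.png

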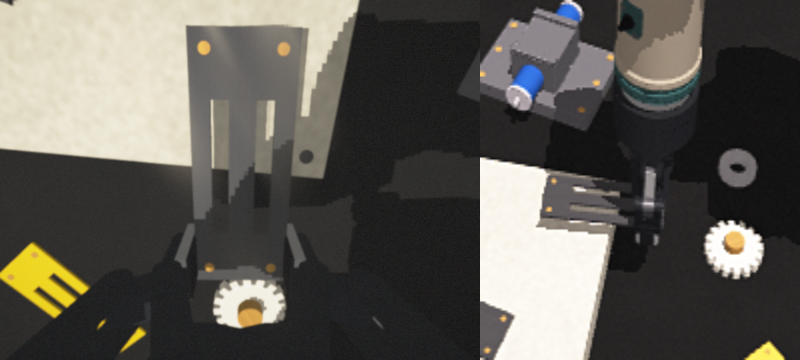

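The plate is gripped near its end and held clear of the slab. I lift it higher and stop beside the module, with the plate out of the line of sight, for one close look at the seat.

{"api": "step_arm", "payload": {
  "moves": [0,0,-0.05,0,1,0,0,-0.11,0,1,0,0,-0.17,0,1,0,0,-0.23,0,1,0,0,-0.278,0,1]
}}

```text
clock: 7.65
position: [0.4332, 0.0667, 0.201]
ee_rot: [0.0, 1.0, 0.01, 0.001]
contact_force: [0.8, -0.6, -0.5]
width: 0.0444
```

{"api": "step_arm", "payload": {
  "moves": [0.04,0.03,0,0,1,0.08,0.06,0,0,1,0.12,0.09,0,0,1,0.16,0.12,0,0,1,0.172,0.134,0,0,1]
}}

```text
clock: 8.15
position: [0.5223, 0.0003, 0.1991]
ee_rot: [0.0, 1.0, 0.01, 0.001]
contact_force: [-0.3, 0.1, -0.9]
width: 0.0448
```

{"api": "step_arm", "payload": {
  "moves": [0,0,0,0,1,0,0,0,0,1,0,0,0,0,1]
}}

```text
clock: 8.45
position: [0.5192, 0.0022, 0.1992]
ee_rot: [-0.0, 1.0, 0.011, -0.001]
contact_force: [0.5, -0.1, -0.4]
width: 0.0443
```

```bash
python3 - <<'E'
from h import *
import pickle
d,W=cam("wrist"); cv2.imwrite("pics/f.png",cv2.resize(d["frame"],(800,600),interpolation=cv2.INTER_CUBIC)); pickle.dump((d,W),open("f.pkl","wb"))
for n in ("side","scene"): pickle.dump(cam(n),open(f"f_{n}.pkl","wb"))
s=manip.get_state();print(s["position"],s["width"],s["ee_rot"])
E
```

```text
[0.51976833 0.00205961 0.19948227] 0.04477499721694881 [-5.59019931e-05  9.99943516e-01  1.06282887e-02 -2.04266578e-05]
```

View pics/f.png

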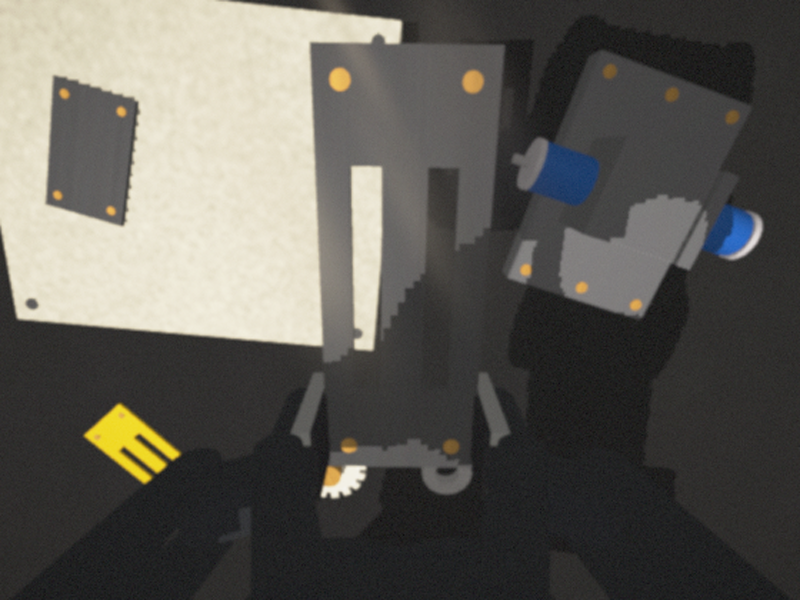

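The wrist view shows the held plate (corners ≈(310,43), (505,45), (474,466)) and the module with its six orange screws: (610,71), (672,94), (732,117), (526,270), (581,287) and (636,305). I get the module's pose from the screws and the plate's pose from its corners.

```bash
python3 - <<'E'
from h import *
import pickle
from scipy.optimize import brentq
k=.7
d,W=pickle.load(open("f.pkl","rb")); f=d["frame"].astype(int)
m=((f[...,2]-f[...,0]>40)&(f[...,2]>f[...,1]+8)).astype(np.uint8)
n,l,st,ce=cv2.connectedComponentsWithStats(m)
pts=[(ce[i]/k).round(0).tolist()+[int(st[i,4])] for i in range(1,n) if st[i,4]>5]; print(pts)
sc=[]
for q in [(610,71),(672,94),(732,117),(526,270),(581,287),(636,305)]:
    i=min(range(1,n),key=lambda i:np.hypot(*(ce[i]/k-q))); sc.append(ce[i])
for z in(.02,):
    P=ray(d,W,sc,z)[:,:2]*1000; print(P.round(1).tolist(),"centre",P.mean(0))
    for a,b in((0,3),(1,4),(2,5)): v=P[a]-P[b]; print(np.hypot(*v),np.degrees(np.arctan2(v[1],v[0])))
    for a,b in((0,2),(3,5)): v=P[a]-P[b]; print(np.hypot(*v),np.degrees(np.arctan2(v[1],v[0]))-90)
P=ray(d,W,np.array([(600,50),(752,103),(642,318),(505,277)])*k,.02)[:,:2]*1000
print("foot corners",P.mean(0),cv2.minAreaRect(P.astype(np.float32)))
# plate: height at each end from 46 mm width
for nm,a,b in(("far",(310,43),(505,45)),("near",(327,466),(473,466))):
    g=lambda z:np.hypot(*(np.diff(ray(d,W,np.array([a,b])*k,z)[:,:2],axis=0)[0]))-.046
    z=brentq(g,.1,.28); Q=ray(d,W,np.array([a,b])*k,.2055); print(nm,"z",z,Q.round(4).tolist())
# side/scene: foot screws too
for nm in("side","scene"):
    d2,W2=pickle.load(open(f"f_{nm}.pkl","rb")); f=d2["frame"].astype(int)
    m=((f[...,2]-f[...,0]>40)&(f[...,2]>f[...,1]+8)).astype(np.uint8)
    n,l,st,ce=cv2.connectedComponentsWithStats(m)
    uv=proj(d2,W2,np.c_[P.mean(0)[None]/1000,.02])[0]
    print(nm,[(ray(d2,W2,ce[i],.02)[0,:2]*1000).round(1).tolist()+[int(st[i,4])] for i in range(1,n) if np.hypot(*(ce[i]-uv))<60])
E
```

```text
[[609.0, 71.0, 68], [339.0, 79.0, 225], [472.0, 81.0, 214], [671.0, 94.0, 69], [64.0, 93.0, 48], [121.0, 111.0, 51], [732.0, 117.0, 64], [57.0, 194.0, 42], [110.0, 210.0, 40], [525.0, 269.0, 63], [581.0, 287.0, 64], [635.0, 304.0, 63], [130.0, 442.0, 1869], [348.0, 445.0, 98], [450.0, 446.0, 86], [332.0, 476.0, 163]]
[[646.4, -119.9], [634.3, -160.4], [622.1, -200.7], [521.5, -82.7], [509.5, -123.2], [497.3, -163.5]] centre [ 571.84472156 -141.71815272]
130.34215240288046 -16.580002759076525
130.25078074027695 -16.570981545906665
130.24497555481588 -16.594306894411893
84.35250732352546 -16.704135365642998
84.31983656335038 -16.638148429606957
foot corners [ 572.52626561 -140.90369203] ((572.8389282226562, -140.2521209716797), (105.12876892089844, 149.33099365234375), 74.02096557617188)
far z 0.20628129140264992 [[0.624, 0.0274, 0.2055], [0.6245, -0.0189, 0.2055]]
near z 0.2081049106739652 [[0.5032, 0.0271, 0.2055], [0.5041, -0.0199, 0.2055]]
side [[624.6, -318.0, 2], [634.0, -292.9, 3], [680.5, -219.8, 6], [541.3, -219.2, 2], [679.0, -178.6, 6], [633.7, -162.7, 5], [497.2, -165.9, 9], [646.9, -122.4, 6], [509.2, -125.7, 7], [520.9, -85.0, 8]]
scene [[497.6, -165.0, 9], [647.5, -121.6, 10], [635.6, -162.3, 7], [624.0, -201.7, 11]]
```

Screw spacing (130.3 and 84.3 mm, all angles −16.6°) is very consistent. The module is at ≈(572,−142), and side and scene agree within 2 mm. The held plate is level to about 1°. I move it over the seat.

{"api": "step_arm", "payload": {
  "moves": [0,0.05,0,0.04,1,0.005,0.12,0,0.08,1,0.01,0.19,0,0.094,1,0.013,0.25,0,0.094,1,0.013,0.267,0,0.094,1]
}}

```text
clock: 9.1
position: [0.5299, -0.1343, 0.1994]
ee_rot: [0.001, 0.99, -0.138, 0.0]
contact_force: [0.1, 0.5, -0.0]
width: 0.0442
```

{"api": "step_arm", "payload": {
  "moves": [0,0,0.06,0,1,0,0,0.12,0,1,0,0,0.18,0,1,0,0,0.23,0,1,0,0,0.23,0,1]
}}

```text
clock: 9.6
position: [0.5268, -0.1298, 0.0813]
ee_rot: [-0.001, 0.991, -0.137, -0.004]
contact_force: [-0.3, 0.3, 0.6]
width: 0.0446
```

{"api": "step_arm", "payload": {
  "moves": [0,0,0,0,1,0,0,0,0,1]
}}

```text
clock: 9.8
position: [0.5309, -0.1319, 0.0859]
ee_rot: [0.0, 0.991, -0.137, 0.002]
contact_force: [0.4, 1.4, -0.5]
width: 0.0446
```

```bash
python3 - <<'E'
from h import *
import pickle
d,W=cam("wrist"); s=manip.get_state(); print(s["position"],s["ee_rot"],s["width"])
pickle.dump((d,W),open("g.pkl","wb"))
a=cv2.resize(d["frame"],(480,360))
out=[]
for n,(x0,y0) in (("side",(210,150)),("scene",(225,200))):
    e=cam(n); pickle.dump(e,open(f"g_{n}.pkl","wb")); out.append(cv2.resize(e[0]["frame"][y0:y0+100,x0:x0+120],(320,267),interpolation=cv2.INTER_CUBIC))
b=np.zeros((600,800,3),np.uint8); b[:360,:480]=a; b[:267,480:]=out[0]; b[280:547,480:]=out[1]
cv2.imwrite("pics/g.png",b)
k=1
f=d["frame"].astype(int)
m=((f[...,2]-f[...,0]>40)&(f[...,2]>f[...,1]+8)).astype(np.uint8)
n,l,st,ce=cv2.connectedComponentsWithStats(m)
print([ce[i].round(1).tolist()+[int(st[i,4])] for i in range(1,n) if st[i,4]>15])
E
```

```text
[ 0.53094953 -0.13199737  0.0860451 ] [ 3.30116745e-04  9.90601531e-01 -1.36768552e-01  1.69149148e-03] 0.04447947805273669
[[204.6, 51.4, 226], [237.5, 55.2, 230], [357.8, 54.0, 184], [330.5, 56.7, 180], [214.6, 263.4, 100], [343.7, 264.3, 22], [243.9, 311.5, 117], [315.4, 312.7, 106]]
```

View pics/g.png

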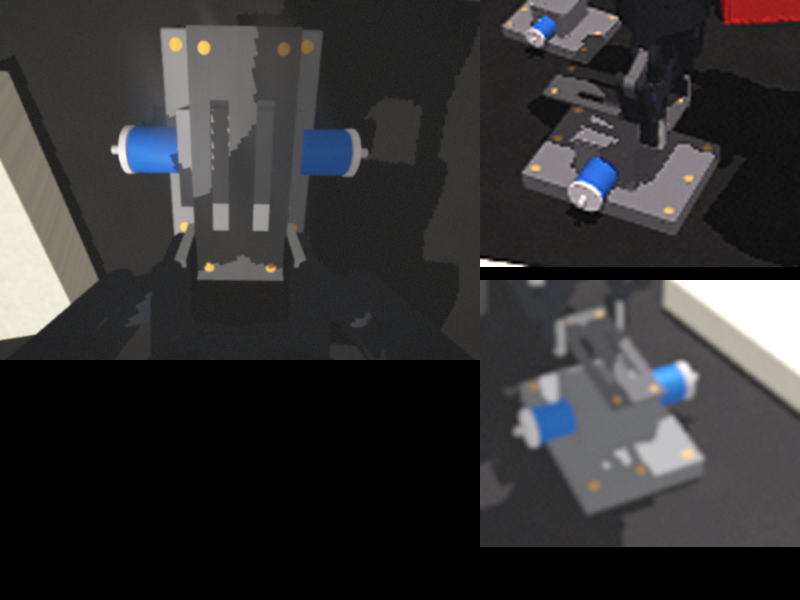

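The plate hovers over the seat between the motors. Both plate and foot screws are visible, so I measure the offset from them.

```bash
python3 - <<'E'
from h import *
import pickle
d,W=pickle.load(open("g.pkl","rb")); z=.0935
for zp in (z-.003,z,z+.003):
    P=ray(d,W,[(237.5,55.2),(330.5,56.7),(243.9,311.5),(315.4,312.7)],zp)[:,:2]*1000
    print("plate",zp,P.mean(0).round(1),[np.hypot(*(P[0]-P[1])).round(2),np.hypot(*(P[2]-P[3])).round(2)]); v=P[0]+P[1]-P[2]-P[3]; print(np.degrees(np.arctan2(v[1],v[0])),np.hypot(*v)/2)
F=ray(d,W,[(204.6,51.4),(357.8,54),(214.6,263.4),(343.7,264.3)],.02)[:,:2]*1000
print("foot",F.round(1).tolist(),F.mean(0)); v=F[0]+F[1]-F[2]-F[3]; print(np.degrees(np.arctan2(v[1],v[0])))
d,W=pickle.load(open("f.pkl","rb"))
P=ray(d,W,np.array([(339,79),(472,81),(348,445),(450,446)])*.7,.2075)[:,:2]*1000
v=P[0]+P[1]-P[2]-P[3]; print("f plate",P.mean(0),np.degrees(np.arctan2(v[1],v[0])))
E
```

```text
plate 0.0905 [ 573.3 -142.8] [np.float64(32.82), np.float64(32.78)]
-16.62291894634109 106.68546028306677
plate 0.0935 [ 574.2 -143. ] [np.float64(32.03), np.float64(31.99)]
-16.622918946341077 104.12024722037597
plate 0.0965 [ 575.  -143.3] [np.float64(31.24), np.float64(31.2)]
-16.6229189463411 101.55503415768513
foot [[646.7, -119.8], [622.5, -200.6], [522.2, -81.5], [497.7, -165.7]] [ 572.27193356 -141.9074757 ]
-16.3372880422276
f plate [564.5932374    4.32073041] 0.24588135540189823
```

The plate is 2 mm too far along +x and under 1 mm off sideways, with yaw matching. I correct this and lower it.

{"api": "step_arm", "payload": {
  "moves": [-0.004,-0.001,0,0,1,-0.004,-0.001,0.015,0,1,-0.004,-0.001,0.03,0,1,-0.004,-0.001,0.045,0,1,-0.004,-0.001,0.05,0,1]
}}

```text
clock: 10.45
position: [0.5271, -0.1306, 0.0579]
ee_rot: [-0.0, 0.991, -0.137, -0.001]
contact_force: [-0.4, 1.1, -0.2]
width: 0.0442
```

{"api": "step_arm", "payload": {
  "moves": [0,0,0.002,0,1,0,0,0.004,0,1,0,0,0.004,0,1]
}}

```text
clock: 10.75
position: [0.5281, -0.1309, 0.0573]
ee_rot: [0.0, 0.991, -0.137, 0.0]
contact_force: [0.0, 0.4, -0.7]
width: 0.0444
```

{"api": "step_arm", "payload": {
  "moves": [0,0,0.002,0,1,0,0,0.002,0,1,0,0,0.002,0,1]
}}

```text
clock: 11.05
position: [0.528, -0.1309, 0.0564]
ee_rot: [0.0, 0.991, -0.137, 0.0]
contact_force: [0.2, -0.4, 0.4]
width: 0.0443
```

{"api": "step_arm", "payload": {
  "moves": [0,0,0.002,0,1,0,0,0.002,0,1,0,0,0.002,0,1]
}}

```text
clock: 11.35
position: [0.5281, -0.1309, 0.0558]
ee_rot: [0.0, 0.991, -0.137, 0.0]
contact_force: [-1.7, -0.5, 4.5]
width: 0.0446
```

Contact at 4.5 N means the plate is down. I release it.

{"api": "step_arm", "payload": {
  "moves": [0,0,0,0,0.2,0,0,0,0,-0.3,0,0,0,0,-1,0,0,0,0,-1,0,0,0,0,-1]
}}

```text
clock: 11.85
position: [0.5278, -0.1308, 0.055]
ee_rot: [-0.0, 0.991, -0.137, -0.0]
contact_force: [0.6, -0.0, 0.6]
width: 0.0852
```

{"api": "step_arm", "payload": {
  "moves": [0,0,-0.03,0,-1,0,0,-0.08,0,-1,0,0,-0.15,0,-1,0,0,-0.22,0,-1,0,0,-0.28,0,-1]
}}

```text
clock: 12.35
position: [0.5281, -0.1309, 0.197]
ee_rot: [0.0, 0.991, -0.137, 0.001]
contact_force: [0.3, -0.8, -0.1]
width: 0.0856
```

{"api": "step_arm", "payload": {
  "moves": [0,0,0,0,-1,0,0,0,0,-1]
}}

```text
clock: 12.55
position: [0.528, -0.1309, 0.1957]
ee_rot: [0.0, 0.991, -0.137, 0.001]
contact_force: [0.3, 1.4, -0.8]
width: 0.0852
```

```bash
python3 - <<'E'
from h import *
import pickle
d,W=cam("wrist"); s=manip.get_state(); print(s["position"],s["contact_force"],s["width"],s["clock"])
pickle.dump((d,W),open("k.pkl","wb"))
out=[]
for n,(x0,y0) in (("side",(210,150)),("scene",(225,200))):
    e=cam(n); pickle.dump(e,open(f"k_{n}.pkl","wb")); out.append(cv2.resize(e[0]["frame"][y0:y0+100,x0:x0+120],(320,267),interpolation=cv2.INTER_CUBIC))
b=np.zeros((547,800,3),np.uint8); b[:360,:480]=cv2.resize(d["frame"],(480,360)); b[:267,480:]=out[0]; b[280:547,480:]=out[1]
cv2.imwrite("pics/k.png",b)
f=d["frame"].astype(int)
m=((f[...,2]-f[...,0]>40)&(f[...,2]>f[...,1]+8)).astype(np.uint8)
n,l,st,ce=cv2.connectedComponentsWithStats(m)
for i in range(1,n):
    if st[i,4]>15: print(ce[i].round(1),st[i,4],(ray(d,W,ce[i],.063)[0,:2]*1000).round(1),(ray(d,W,ce[i],.02)[0,:2]*1000).round(1))
E
```

```text
[ 0.52735138 -0.13062308  0.19464154] [-0.08524791  0.29079333  0.71419793] 0.08548769721910648 12.6
[434.4  19.2] 32 [ 631.  -273.2] [ 634.9 -293.2]
[466.8  22.5] 30 [ 622.5 -295.4] [ 625. -319.]
[499.3  25.4] 46 [ 614.2 -317.7] [ 615.4 -345. ]
[232.6  66.9] 95 [ 640.6 -124.2] [ 646.1 -119.7]
[280.9  66.6] 51 [ 630.9 -159. ] [ 634.8 -160.2]
[328.6  68.2] 70 [ 620.1 -193.1] [ 622.2 -199.9]
[260.5  81.2] 56 [ 625.4 -141.3] [ 628.3 -139.7]
[302.9  81.9] 53 [ 616.1 -172.1] [ 617.6 -175.5]
[544.1 182.9] 3390 [ 485.1 -346.5] [ 465.1 -378.4]
[236.6 208.8] 70 [533.4 -91.9] [521.3 -82.1]
[320.8 210. ] 63 [ 512.7 -161.3] [ 497.1 -162.9]
[261.  211.2] 41 [ 525.6 -111.5] [ 512.2 -104.9]
[298.1 211.9] 41 [ 516.3 -142.1] [ 501.4 -140.5]
[177.7 365.1] 41 [389.   19.4] [353.2  47.5]
[102.7 408.7] 455 [355.3 120. ] [314.  164.6]
```

View pics/k.png

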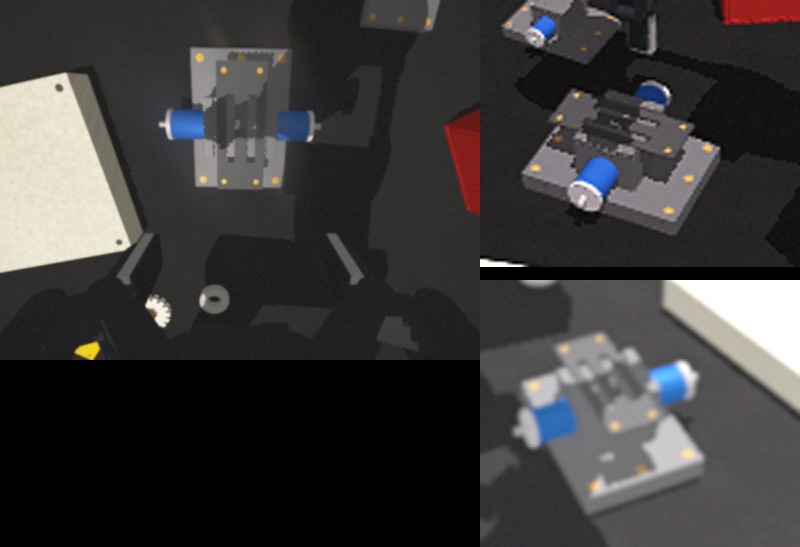

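The plate lies flat between the lips. The screw centres give a 0.6 mm offset along the seat and 0.8 mm across it, with both screw pairs 32 mm apart, so both ends are at the same height. I hand it in.

```bash
python3 -c "
from h import *
d,W=cam('side'); f=d['frame'].astype(int)
g=cv2.cvtColor(d['frame'],cv2.COLOR_BGR2GRAY); m=np.zeros_like(g); m[300:346,195:252]=1
cs,_=cv2.findContours(((g<120)&(m>0)).astype(np.uint8),cv2.RETR_EXTERNAL,cv2.CHAIN_APPROX_NONE)
c=max(cs,key=cv2.contourArea); print(cv2.minAreaRect((ray(d,W,c[:,0],.043)[:,:2]*1000).astype(np.float32)))
print(job.sign_off())"
```

```text
((591.8402099609375, 188.43145751953125), (46.84512710571289, 74.7070541381836), 74.19532012939453)
the job is handed in; nothing more can be done
None
```

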